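Roll down a mounted print

ROBOT

A 6-joint arm with a two-finger parallel gripper is mounted at the origin on the work surface. World frame = base frame: x ahead of the robot, y to its left, z up, the work surface at z = 0. Lengths are in m, angles in degrees, forces in N, time in s.
With the tool pointing down it reaches from about 0.275 to 0.875 m from the base axis. Payload 12.5 kg.
Tool frame: the origin (TCP) lies midway between the tips of the shut fingers; the grasp point (between the pads) lies ctrl.grip_point_offset behind it (ctrl.grip_point_offset is the distance from the TCP to the grasp point, in m); y points along the fingers, x is the direction in which the jaws open and shut, and the axes are right-handed (so a half turn about y gives the same grasp; the last joint's range is limited). The gripper opens to 85 mm and grips with 20 to 120 N. Pads are 22 mm wide; open, the fingers measure 114 mm over their backs; the gripper's body (76 mm by 85 mm) begins 54 mm behind the grasp point. The pads swing forward as they close: fully open they stand 13 mm farther back than shut.
Start: joints at [-81.509, 20.094, 94.641, -0, 65.266, -4.847], TCP at [0.127, -0.535, 0.231] pointing down, gripper open.
Joint ranges: [-157.81, 157.81], [-45, 120.19], [0.68, 151.7], [-89.99, 269.99], [4.06, 180], [-164.3, 164.3]. Speed limits (degrees/s): [127.2, 127.2, 159.86, 180, 180, 180].

INTERFACE

Orientations are given as [roll, pitch, yaw] about the fixed x, y, z axes, in that order (R = Rz(yaw) Ry(pitch) Rx(roll)).
In Python, from bench import ctrl gives the robot as it stands.
- The arm moves only by the tool play_rows, never from a script. Its argument "steps" is one flat list of numbers, 7 for each row, row after row: the turn, a rotation vector about the world's x, y, z as a fraction of full scale, then the shift along the world's x, y, z as a fraction of full scale, then the opening, from -1 (shut) to 1 (fully open), so that 0 is half open. A call has 1 to 12 rows; each row shifts and turns the commanded pose from where the row before left it; what a row does not reach is not made up. Full scale, the value 1, is 0.1 m for a shift and 0.12 rad for a turn. A row lasts 1/8 s, in which the tool goes at most 62.5 mm and 10.7 degrees, less where a joint would pass 70% of its speed; a pose out of reach is approached as far as the arm can. A call with a number of a shift or a turn outside -1 to 1 is refused whole. A call with a gripper value outside its range is refused whole. The fingers move at their own pace and stop on an object; "squeeze" is the grip in N (left out, the last holds). Time passes only in rows, so rows that do not move let the fingers close. It gives the time, the measured TCP pose, the force and the opening at its end, in the units of the state.
- ctrl.read_state(): the state, without advancing time (a new reading comes with each control period).
- ctrl.grab_frame(name): name is "side" or "top" or "wrist"; returns the picture (400x640x3 uint8, red, green, blue); there is no depth.
- ctrl.camera_params(name): a dict with "fx", "fy", "cx", "cy" (pixels), "position" and "orientation" of the camera in the world. Camera axes: x right, y down, z forward; pixel columns grow to the right and rows downward; lengths in m; the calibration is good to about 2 mm. A picture is of the moment at which its call begins: read the wrist's pose just before it. camera_params takes no time and is no camera call; for the wrist camera it gives the pose at the moment of the call.
- ctrl.sign_off(): hands the job in, once; it reports no verdict.
The state is a dict: "time": time; "q": joint angles; "qd": joint speeds; "tau": joint torques, N m; "position": TCP position; "tool_rot": TCP orientation; "contact_force": force on the tool from outside, world axes, zero at the start; "wrist_torque": the same for the moment, N m; "finger_gap": finger opening in m.
Only numpy, scipy, OpenCV 4.12 (cv2) and the standard library are available. Lean on these libraries where they do the work, as an engineer would, in place of code of your own. Each camera call takes 0.05 s, during which the arm holds its last target. There are 200 camera calls.

TASK

The print has just been mounted on the grey album cover board and needs rolling down (the roller's own weight is enough): with your fingertips on top of the wooden roller, roll it (do not skid it) straight across the whole print, and bring it to rest on the bare strip of board beyond the print's far edge, still square to the board, then take your fingers off it. Do not lift, grip or shove the roller along from low behind, do not let it run off the board, and leave everything else where it is.

Things in the scene. Friction and masses are not known exactly. Their poses are not given: they have to be found in the camera images.
- roller: Straight wooden roller without handles, 52 mm diameter, 170 mm long, 0.4 to 0.85 kg, lying on the near bare margin of the cover board, square to it within 3 degrees. Origin at its very centre (26 mm above the board); y is its axis; x and z turn as it rolls, z up at the start. It rolls freely, but stays where it is left at rest. Friction with board and fingers about 0.5 or more.
- mat: Dark cutting mat 420 (x) x 300 (y) x 3 mm, fixed, any yaw; origin on the counter under its centre. Fixed centrally on it: grey cover board 180 (x) x 200 (y) mm, top 7 mm above the counter. Centred on that: pale paper-thin print 90 (x) x 130 (y) mm, leaving bare board margins 45 mm wide at both x ends. +x points from the end where the roller starts to the far end, z up.
- far_margin (a point): Middle of the bare margin of the board at the far end, across the print from where the roller starts: on the board's top face, 67.5 mm from the print's centre along the mat's +x.
- print_centre (a point): Centre of the print, on the board's top face.
- glue_jar: Lidded glue jar standing on the mat, 56 mm across, 65 mm tall; origin at the centre of its underside.
- bone_folder: Flat ivory-coloured folding tool lying on the mat beside the cover board, 130 x 20 x 4 mm; origin near its middle, on the underside.
- paperweight: Small turned brass paperweight standing on the mat, 48 mm across, 46 mm tall; origin at the centre of its underside.
- stamp: Wooden hand stamp with a knob handle standing on the mat, 35 x 55 mm, 64 mm tall; origin at the centre of its underside.
- pencil_cup: Aluminium pencil cup with pencils, standing on the counter right of the mat, 76 mm across, 170 mm tall; origin at the centre of its underside.
- tape_dispenser: Black desk tape dispenser on the counter right of the mat, 150 x 55 mm, 84 mm tall; origin at the centre of its underside.
Things that resemble listed ones, but are neither listed nor needed, are in the scene too. Leave any pink or purple look-alike of the roller alone.

How it is judged (in metres and radians):
On the way:
1. halfway over the print the roller has turned upside down (rolled about half a turn, not skidded), lying on the board and square to it (angle between roller's own z axis and vertical above 2.5 rad and x of roller in the frame of mat between -0.025 and 0.05 m and y of roller in the frame of mat between -0.018 and 0.018 m and z of roller in the frame of mat below 0.036 m and angle between the y axis of roller and the y axis of mat, either way round below 0.18 rad), for 0.02 s.
At the end, for the whole second after the job is handed in: The roller rests on the far bare margin: its centre 50 to 85 mm beyond the print's centre along the mat's x, within 18 mm of the centre line, square within 0.18 rad, and it has turned on past the half turn (its z axis less than 2.4 rad from upright) (x of roller in the frame of mat between 0.05 and 0.085 m and z of roller in the frame of mat between 0.03 and 0.036 m and angle between roller's own z axis and vertical below 2.4 rad and linear speed of roller below 0.01 m/s and y of roller in the frame of mat between -0.018 and 0.018 m and angle between the y axis of roller and the y axis of mat, either way round below 0.18 rad); the robot touches nothing.
It fails at once if the roller is lifted more than 8 mm off the board (z of roller in the frame of mat above 0.041 m).
It fails at once if the roller runs off an end of the board (x of roller in the frame of mat above 0.092 m or x of roller in the frame of mat below -0.092 m or z of roller in the frame of mat below 0.028 m).
It fails at once if the roller strays more than 25 mm off the centre line or swings more than 20 degrees out of square (y of roller in the frame of mat above 0.025 m or y of roller in the frame of mat below -0.025 m or angle between the y axis of roller and the y axis of mat, either way round above 0.35 rad).
It fails at once if the fingers touch the roller low down (pushing from behind or gripping its sides) instead of on its top (contact force between the fingers and roller above 0.5 N and height (world z) of the grasp point below 0.052 m).
It fails at once if another thing on the mat or counter is moved more than 15 mm (distance of any of glue_jar, bone_folder, paperweight, stamp, pencil_cup, tape_dispenser from where it was at the start of the episode above 0.015 m).
It also fails if it takes over 58 s, if anything falls off the work surface, if the arm or the gripper's body presses on something with over 40 N, if the wrist force passes 120 N, or if a joint passes its speed limit or range.

## Working session

There is one attempt and no reset: what is moved stays moved. The work goes in short steps, Python scripts to look and compute and a tool call to move; the robot and the scene stay as the last step left them, time stands still between calls to the robot, and variables do not carry over. Pictures are saved under pics/ and viewed, about 8 in all and at most 12, crops included, and the job is handed in when it is done.

Besides the shell and the picture viewer there is one more tool, called as name(argument=value, ...), one argument or row to a line, values as JSON. play_rows: Moves the arm, as the interface text tells. Its arguments: {"type":"object","properties":{"steps":{"type":"array"},"squeeze":{"type":"number"}},"required":["steps"]}

```bash
mkdir -p pics; python3 - <<'E'
from bench import ctrl
import cv2
print(ctrl.read_state(), ctrl.grip_point_offset)
for n in("top","side"):
    im=ctrl.grab_frame(n); cv2.imwrite(f"pics/{n}0.png",im[:,:,::-1]); print(n,ctrl.camera_params(n))
E
```

```text
{'time': 0.0, 'q': array([-8.15090134e+01,  2.01244650e+01,  9.46794696e+01,  4.70113597e-04,
        6.52642507e+01, -4.84772189e+00]), 'qd': array([ 0.00546444, -0.02777177, -0.06112232, -0.06423276, -0.11268455,
       -0.09600967]), 'tau': array([ 2.38236880e-04, -5.06106842e+01, -2.91406453e+01, -2.46180701e-05,
        4.51463537e-03,  1.55899630e-05]), 'position': array([ 0.12685985, -0.53481434,  0.23074048]), 'tool_rot': array([-8.99938126e+01,  6.79053584e-02, -7.66614848e+01]), 'contact_force': array([0.24596261, 0.22176722, 0.47945717]), 'wrist_torque': array([-0.04189801, -0.03035142,  0.00616407]), 'finger_gap': 0.08543055368617686} 0.0187
top {'fx': 371.7280895131104, 'fy': 371.7280895131104, 'cx': 318.45726341691426, 'cy': 196.7897132669823, 'position': array([ 0.37294935, -0.07015993,  1.02571423]), 'orientation': array([-172.21046984,    0.3445313 ,  -89.51064198])}
side {'fx': 416.695213084144, 'fy': 416.695213084144, 'cx': 322.28855706601314, 'cy': 211.17991178969027, 'position': array([-0.05598887,  0.76491452,  0.69430547]), 'orientation': array([-122.51621164,   -1.09276366, -145.99070031])}
```

View pics/top0.png

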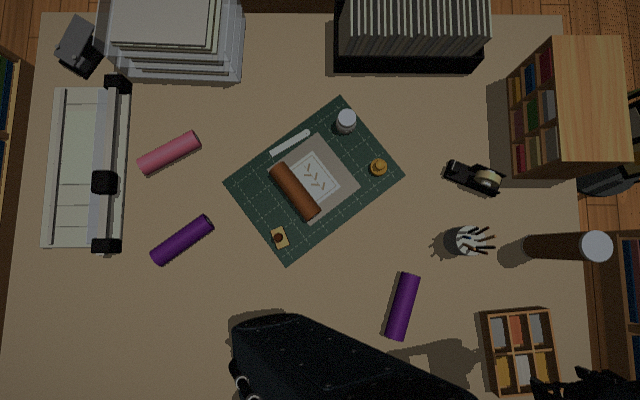

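View pics/side0.png

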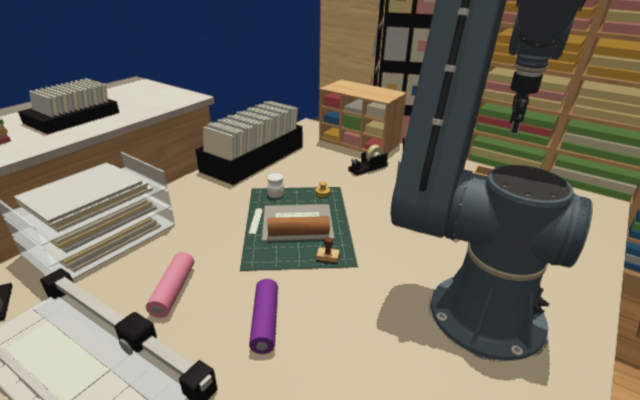

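Top view: the green mat has corners near (341,95), (405,175), (286,267) and (223,183). The brown roller is centred near (295,191), and the print lies to its upper right. The pink and purple look-alikes are off the mat. The side view agrees.

```bash
cat > h.py <<'E'
import numpy as np, cv2
from scipy.spatial.transform import Rotation as Ro
def cast(p,uv,z):
    uv=np.atleast_2d(uv).astype(float); R=Ro.from_euler('xyz',p["orientation"],degrees=True).as_matrix()
    d=np.c_[(uv[:,0]-p["cx"])/p["fx"],(uv[:,1]-p["cy"])/p["fy"],np.ones(len(uv))]@R.T
    c=np.array(p["position"]); return c+d*((z-c[2])/d[:,2])[:,None]
def project(p,X):
    R=Ro.from_euler('xyz',p["orientation"],degrees=True).as_matrix(); d=(np.atleast_2d(X)-p["position"])@R
    return np.c_[d[:,0]/d[:,2]*p["fx"]+p["cx"],d[:,1]/d[:,2]*p["fy"]+p["cy"]]
def big(m,seed=None):
    cs,_=cv2.findContours(m.astype(np.uint8),cv2.RETR_EXTERNAL,cv2.CHAIN_APPROX_NONE)
    return max(cs,key=cv2.contourArea)
def rect(p,c,z):
    """min-area rectangle of a contour cast on plane z: centre, size, yaw of long side (deg)"""
    P=cast(p,c[:,0,:],z)[:,:2]; r=cv2.minAreaRect((P*1000).astype(np.float32))
    b=cv2.boxPoints(r); e=[b[1]-b[0],b[2]-b[1]]; L=max(e,key=np.linalg.norm)
    return np.array(r[0])/1000, sorted(r[1]), np.degrees(np.arctan2(L[1],L[0]))%180
E
python3 - <<'E'
from h import *; from bench import ctrl
p=ctrl.camera_params("top"); im=cv2.imread("pics/top0.png"); h=cv2.cvtColor(im,cv2.COLOR_BGR2HSV)
roi=np.zeros(im.shape[:2],bool); roi[85:280,215:415]=1
H,S,V=[h[:,:,i].astype(int) for i in range(3)]
print("hsv mat",h[200,250],"roller",h[191,295],"board",h[200,340],"counter",h[100,280])
mat=roi&(H>60)&(H<100)&(S>60); mat=cv2.morphologyEx(mat.astype(np.uint8),cv2.MORPH_CLOSE,np.ones((5,5)))
print("mat",rect(p,big(mat),.003))
rol=roi&(H<14)&(S>120)&(V>40)
rol[:, :]&=True
print("roller",rect(p,big(rol),.033))
brd=roi&(S<80)&(V>60)
brd[:, 350:]&=True
for c in cv2.findContours((roi&(S<75)&(V>70)).astype(np.uint8),cv2.RETR_EXTERNAL,cv2.CHAIN_APPROX_NONE)[0]:
    if cv2.contourArea(c)>300: print("board?",cv2.contourArea(c),rect(p,c,.007))
E
```

```text
hsv mat [79 57 49] roller [ 12 164  95] board [ 20  35 109] counter [ 20  70 116]
mat (array([ 0.56497217, -0.04784247]), [297.3304443359375, 416.98297119140625], np.float32(127.9984))
roller (array([0.52781757, 0.00225868]), [49.31062316894531, 172.9808807373047], np.float32(37.50478))
board? 37976.0 (array([ 0.56389099, -0.05091751]), [549.0429077148438, 573.58349609375], np.float32(90.51757))
```

play_rows(
  steps=[0,0,0.981,0.232,0.32,0,0,0,0,0.981,0.232,0.32,0,0,0,0,0.981,0.232,0.32,0,0,0,0,0.981,0.232,0.32,0,0,0,0,0.981,0.232,0.32,0,0,0,0,0.981,0.232,0.32,0,0,0,0,0.981,0.232,0.32,0,0,0,0,0.981,0.232,0.32,0,0,0,0,0.981,0.232,0.32,0,0,0,0,0.981,0.232,0.32,0,0,0,0,0.981,0.232,0.32,0,0],
)

```text
time: 1.48
position: [0.3826, -0.1819, 0.2312]
tool_rot: [-90.0, 0.0, -2.2]
contact_force: [-0.2, -1.3, 0.4]
finger_gap: 0.0427
```

play_rows(
  steps=[0,0,0.981,0.232,0.32,0,0,0,0,0.981,0.232,0.32,0,0,0,0,0.981,0.232,0.32,0,0,0,0,0.981,0.232,0.32,0,0,0,0,0.981,0.232,0.32,0,0,0,0,0.981,0.232,0.32,0,0,0,0,0,0,0,0,0,0,0,0,0,0,0,0],
)

```text
time: 2.48
position: [0.5208, 0.0086, 0.231]
tool_rot: [-90.0, 0.0, 38.0]
contact_force: [0.3, -0.5, 0.0]
finger_gap: 0.0426
```

```bash
python3 - <<'E'
from h import *; from bench import ctrl
s=ctrl.read_state(); print(s['time'],s['position'],s['tool_rot'],s['contact_force'],s['finger_gap'])
p=ctrl.camera_params("wrist"); im=ctrl.grab_frame("wrist"); cv2.imwrite("pics/w1.png",im[:,:,::-1]); print(p)
t=ctrl.camera_params("top");print("jar,weight",cast(t,[345,121],.05),cast(t,[378,167],.03))
E
```

```text
2.475 [0.52081871 0.00859274 0.23095318] [-8.99725087e+01  4.80409136e-02  3.79507532e+01] [ 0.25985    -0.46220347  0.04196397] 0.042564550999632564
{'fx': 286.432872982402, 'fy': 286.432872982402, 'cx': 321.4583962870799, 'cy': 201.04102733762383, 'position': array([0.4698283 , 0.07590789, 0.37344996]), 'orientation': array([1.60932919e+02, 5.26369133e-02, 3.79069926e+01])}
jar,weight [[ 0.71530316 -0.13367732  0.05      ]] [[ 0.5924683  -0.22491067  0.03      ]]
```

View pics/w1.png

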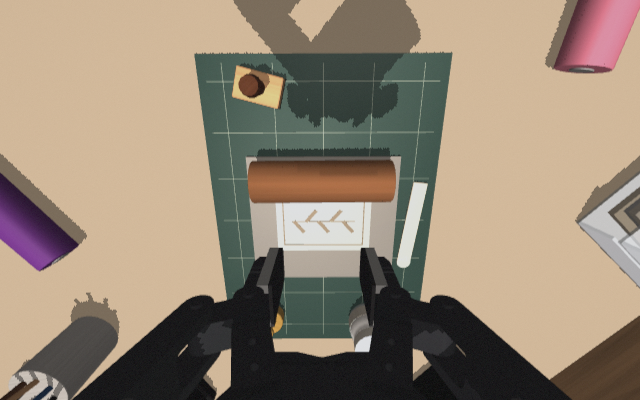

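Wrist view: the roller spans columns 249–395, about rows 160–202, on the near margin. The print is beyond it, and the board's far edge is at about row 277. The jar and brass weight sit beyond the board, under the fingers.

```bash
cat >> h.py <<'E'
def wroller(p,im):
    h=cv2.cvtColor(im,cv2.COLOR_RGB2HSV).astype(int); m=(h[...,0]<14)&(h[...,1]>130)&(h[...,2]>50)
    m=cv2.morphologyEx(m.astype(np.uint8),cv2.MORPH_OPEN,np.ones((7,7))); return big(m)
E
python3 - <<'E'
from h import *; from bench import ctrl
p=dict(position=np.array([0.4698283,0.07590789,0.37344996]),orientation=np.array([160.932919,.0526369133,37.9069926]),fx=286.432873,fy=286.432873,cx=321.4583963,cy=201.0410273)
im=cv2.imread("pics/w1.png")[:,:,::-1].copy()
c=wroller(p,im); print(cv2.boundingRect(c),"roller",rect(p,c,.033))
h=cv2.cvtColor(im,cv2.COLOR_RGB2HSV).astype(int); m=((h[...,0]>60)&(h[...,0]<100)&(h[...,1]>40)).astype(np.uint8); m[340:]=0
c=big(cv2.morphologyEx(m,cv2.MORPH_CLOSE,np.ones((5,5))))[:,0,:]
# mat left/right sides & near edge
L=[c[c[:,1]==r][:,0].min() for r in range(60,230,10)]; Rr=[c[c[:,1]==r][:,0].max() for r in range(60,230,10)]
rr=np.arange(60,230,10)
PL=cast(p,np.c_[L,rr],.003)[:,:2];PR=cast(p,np.c_[Rr,rr],.003)[:,:2]
for P in(PL,PR):
    v=np.linalg.svd(P-P.mean(0))[2][0]; print("edge yaw",np.degrees(np.arctan2(v[1],v[0]))%180,P.mean(0))
for n,u,z in(("mat near",(323,52),.003),("board near",(323,157),.007),("board far",(322,277),.007),("print far",(322,249),.007),("print L/R",(278,235),.007),("",(370,235),.007)): print(n,cast(p,u,z)[0,:2])
y=np.radians(-52);R=np.array([[np.cos(y),np.sin(y)],[-np.sin(y),np.cos(y)]])
print("mid centreline in mat frame of (.565,-.048):",R@((PL.mean(0)+PR.mean(0))/2-[.565,-.048]))
for u,z in(((323,52),.003),((323,157),.007),((322,277),.007),((322,249),.007),((278,235),.007),((370,235),.007)): print(R@(cast(p,u,z)[0,:2]-[.565,-.048]))
E
```

```text
(248, 161, 148, 41) roller (array([0.52605695, 0.00279562]), [50.77166748046875, 181.4650421142578], np.float32(37.92518))
edge yaw 128.12798888823897 [ 0.38397501 -0.05323957]
edge yaw 128.01212097075387 [0.61837007 0.12932382]
mat near [0.43727079 0.12007556]
board near [0.51214595 0.02423929]
board far [ 0.62159806 -0.11823414]
print far [ 0.59278538 -0.08127906]
print L/R [ 0.53014904 -0.10196132]
 [ 0.63256807 -0.02213702]
mid centreline in mat frame of (.565,-.048): [-0.10709823  0.00267609]
[-0.2110833   0.00282566]
[-0.08946554  0.00282539]
[0.0901905  0.00135942]
[0.04333065 0.00140655]
[ 0.02106571 -0.06068484]
[0.02121875 0.06916721]
```

play_rows(
  steps=[0,0,0,0,0,-0.4,0,0,0,0,0,0,-0.5,0,0,0,0,0,0,-0.4,0,0,0,0,0,0,-0.2,0,0,0,0,0,0,-0.07,0,0,0,0,0,0,-0.03,0,0,0,0,0,0,-0.02,0,0,0,0,0,0,0,0],
)

```text
time: 3.52
position: [0.5216, 0.0088, 0.0698]
tool_rot: [-90.0, -0.0, 38.0]
contact_force: [0.6, 0.2, -1.0]
finger_gap: 0.0431
```

play_rows(
  steps=[0,0,0,0,0,-0.04,0,0,0,0,0,0,-0.03,0,0,0,0,0,0,0,0,0,0,0,0,0,0,0],
)

```text
time: 4.03
position: [0.5213, 0.0088, 0.0623]
tool_rot: [-90.0, 0.0, 38.0]
contact_force: [-0.8, -0.1, -0.0]
finger_gap: 0.0428
```

```bash
python3 - <<'E'
from h import *; from bench import ctrl
p=ctrl.camera_params("wrist"); im=ctrl.grab_frame("wrist"); cv2.imwrite("pics/w2.png",im[:,:,::-1])
s=ctrl.read_state(); print(s['position'],s['contact_force'])
E
```

```text
[0.52137462 0.00885254 0.06234345] [ 0.24783413 -0.48398475  0.80925303]
```

View pics/w2.png

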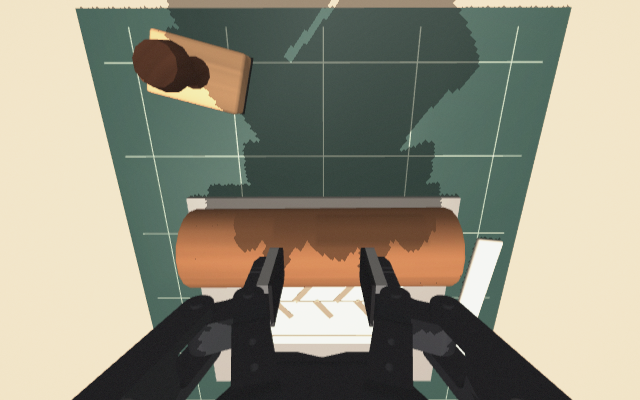

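The fingers (columns about 255–388) are centred on the roller (177–465) and over its top, not yet touching.

play_rows(
  steps=[0,0,0,0,0,-0.03,0,0,0,0,0,0,0,0],
)

```text
time: 4.32
position: [0.5212, 0.0089, 0.0591]
tool_rot: [-90.0, 0.0, 38.0]
contact_force: [0.5, -0.2, -0.4]
finger_gap: 0.043
```

play_rows(
  steps=[0,0,0,0,0,-0.02,0,0,0,0,0,0,0,0],
)

```text
time: 4.58
position: [0.5213, 0.0089, 0.0572]
tool_rot: [-90.0, 0.0, 38.0]
contact_force: [0.6, 0.8, -1.0]
finger_gap: 0.0426
```

play_rows(
  steps=[0,0,0,0,0,-0.01,0,0,0,0,0,0,0,0],
)

```text
time: 4.82
position: [0.5216, 0.0086, 0.057]
tool_rot: [-90.0, -0.0, 38.0]
contact_force: [-2.0, -2.2, 8.6]
finger_gap: 0.0428
```

play_rows(
  steps=[0,0,0,0.012,-0.016,0,0,0,0,0,0.025,-0.032,0,0,0,0,0,0.025,-0.032,0,0,0,0,0,0.025,-0.032,0,0,0,0,0,0.025,-0.032,0,0,0,0,0,0.012,-0.016,0,0,0,0,0,0,0,0,0],
)

```text
time: 5.7
position: [0.5343, -0.0074, 0.057]
tool_rot: [-90.1, -0.1, 38.0]
contact_force: [-1.6, -1.2, 8.6]
finger_gap: 0.0427
```

```bash
cat > look.py <<'E'
from h import *; from bench import ctrl
import sys
C=np.array([.5655,-.0475]); y=np.radians(-52); R=np.array([[np.cos(y),np.sin(y)],[-np.sin(y),np.cos(y)]])
p=ctrl.camera_params("wrist"); im=ctrl.grab_frame("wrist"); s=ctrl.read_state()
cv2.imwrite(f"pics/{sys.argv[1]}.png",im[:,:,::-1])
c=wroller(p,im)[:,0,:]; x0,y0,w,hh=cv2.boundingRect(c[:,None])
# back silhouette edge: tangent ray, line fit, then roller centre 26 mm from it
u=[];v=[]
for k in range(x0+15,x0+w-15,5):
    u.append(k); v.append(c[c[:,0]==k][:,1].min())
a=np.polyfit(u,v,1); r=np.abs(np.polyval(a,u)-v); k=r<3; a=np.polyfit(np.array(u)[k],np.array(v)[k],1)
P=cast(p,[[x0,np.polyval(a,x0)],[x0+w,np.polyval(a,x0+w)]],.033)[:,:2]; q=(P-C)@R.T
# shift from where the tangent ray meets axis height to the axis: 26 mm / sin(ray elevation)
cm=np.array([*(R@(p["position"][:2]-C)),p["position"][2]-.033]); D=cm[0]-q.mean(0)[0]
L=np.hypot(D,cm[2]); off=.026*L/cm[2]
print("t",s['time'],"tcp mat",R@(s['position'][:2]-C),"z",s['position'][2],"F",s['contact_force'])
print("roller x",q.mean(0)[0]+off,"y",q.mean(0)[1],"skew deg",np.degrees(np.arctan2(q[1,0]-q[0,0],abs(q[1,1]-q[0,1]))))
E
python3 look.py w3
```

```text
t 5.75 tcp mat [-5.08126449e-02  8.35379564e-05] z 0.0570249958073129 F [-0.28110121 -1.29088719  9.62768334]
roller x -0.050055006240837724 y 0.00024339693624778752 skew deg -0.13456920593825403
```

play_rows(
  steps=[0,0,0,0.025,-0.032,0,0,0,0,0,0.025,-0.032,0,0,0,0,0,0.025,-0.032,0,0,0,0,0,0.025,-0.032,0,0,0,0,0,0.012,-0.016,0,0,0,0,0,0,0,0,0,0,0,0,0,0,0,0,0,0,0,0,0,0.06,0,0,0,0,0,0,0.04,0,0,0,0,0,0,0,0],
)

```text
time: 7.0
position: [0.5449, -0.0215, 0.0665]
tool_rot: [-90.0, -0.0, 38.0]
contact_force: [-0.4, 0.5, -0.5]
finger_gap: 0.0424
```

```bash
python3 look.py w4; python3 look.py w5
```

```text
t 7.05 tcp mat [-0.03322857 -0.00034328] z 0.06630290663529018 F [-0.28058691  0.82484352 -0.03734249]
roller x -0.041353581830083475 y 0.00042078164292957965 skew deg -0.13813896665363734
t 7.1 tcp mat [-0.03324066 -0.00036907] z 0.06622275381001871 F [0.07335214 0.43786521 0.05251827]
roller x -0.04142463313930775 y 0.000666799290490884 skew deg -0.1489537415911646
```

View pics/w5.png

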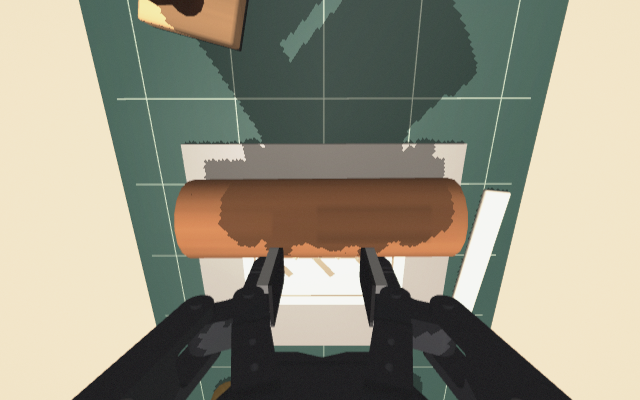

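The roller is still at rest, square, at rows 180–257 with the board's near edge at row 143. It moved half the finger's travel, so it's rolling rather than skidding. I'll keep stroking.

play_rows(
  steps=[0,0,0,-0.062,0.079,0,0,0,0,0,-0.062,0.079,0,0,0,0,0,0,0,-0.06,0,0,0,0,0,0,-0.04,0,0,0,0,0,0,0,0,0,0,0,0.012,-0.016,0,0,0,0,0,0.025,-0.032,0,0,0,0,0,0.025,-0.032,0,0,0,0,0,0.025,-0.032,0,0,0,0,0,0.025,-0.032,0,0,0,0,0,0.025,-0.032,0,0,0,0,0,0.025,-0.032,0,0],
)

```text
time: 8.6
position: [0.5495, -0.0271, 0.057]
tool_rot: [-90.1, -0.1, 38.0]
contact_force: [-1.9, -0.7, 10.5]
finger_gap: 0.043
```

play_rows(
  steps=[0,0,0,0.025,-0.032,0,0,0,0,0,0.025,-0.032,0,0,0,0,0,0.025,-0.032,0,0,0,0,0,0.012,-0.016,0,0,0,0,0,0,0,0,0,0,0,0,0,0,0,0,0,0,0,0,0,0.06,0,0,0,0,0,0,0.04,0,0,0,0,0,0,0,0],
)

```text
time: 9.72
position: [0.5574, -0.0377, 0.0665]
tool_rot: [-90.0, -0.0, 38.0]
contact_force: [-0.6, 0.5, -0.8]
finger_gap: 0.0428
```

```bash
python3 look.py w6
```

```text
t 9.775 tcp mat [-0.01274974 -0.00042294] z 0.06630881565848473 F [-0.9047766  -0.28580008  0.01050699]
roller x -0.01933642155666542 y 0.0006899463380977758 skew deg 0.004513836753359279
```

play_rows(
  steps=[0,0,0,-0.062,0.079,0,0,0,0,0,-0.062,0.079,0,0,0,0,0,0,0,-0.06,0,0,0,0,0,0,-0.04,0,0,0,0,0,0,0,0,0,0,0,0.012,-0.016,0,0,0,0,0,0.025,-0.032,0,0,0,0,0,0.025,-0.032,0,0,0,0,0,0.025,-0.032,0,0,0,0,0,0.025,-0.032,0,0,0,0,0,0.025,-0.032,0,0,0,0,0,0.025,-0.032,0,0],
)

```text
time: 11.28
position: [0.562, -0.0433, 0.057]
tool_rot: [-90.1, -0.0, 38.0]
contact_force: [-1.4, -0.6, 10.0]
finger_gap: 0.0428
```

play_rows(
  steps=[0,0,0,0.025,-0.032,0,0,0,0,0,0.025,-0.032,0,0,0,0,0,0.025,-0.032,0,0,0,0,0,0.012,-0.016,0,0,0,0,0,0,0,0,0,0,0,0,0,0,0,0,0,0,0,0,0,0.06,0,0,0,0,0,0,0.04,0,0,0,0,0,0,0,0],
)

```text
time: 12.4
position: [0.5699, -0.0539, 0.0665]
tool_rot: [-90.0, -0.0, 38.0]
contact_force: [-0.7, -0.4, -0.2]
finger_gap: 0.0428
```

```bash
python3 look.py w7
```

```text
t 12.45 tcp mat [ 0.00772619 -0.00056636] z 0.06630473674846955 F [0.74965531 0.19617459 0.25201837]
roller x 0.0010151206034882988 y 0.0005999021295262363 skew deg 0.18133747275985365
```

play_rows(
  steps=[0,0,0,-0.062,0.079,0,0,0,0,0,-0.062,0.079,0,0,0,0,0,0,0,-0.06,0,0,0,0,0,0,-0.04,0,0,0,0,0,0,0,0,0,0,0,0.012,-0.016,0,0,0,0,0,0.025,-0.032,0,0,0,0,0,0.025,-0.032,0,0,0,0,0,0.025,-0.032,0,0,0,0,0,0.025,-0.032,0,0,0,0,0,0.025,-0.032,0,0,0,0,0,0.025,-0.032,0,0],
)

```text
time: 13.95
position: [0.5746, -0.0595, 0.057]
tool_rot: [-90.1, -0.1, 38.0]
contact_force: [-1.5, -1.0, 9.5]
finger_gap: 0.043
```

play_rows(
  steps=[0,0,0,0.025,-0.032,0,0,0,0,0,0.025,-0.032,0,0,0,0,0,0.025,-0.032,0,0,0,0,0,0.012,-0.016,0,0,0,0,0,0,0,0,0,0,0,0,0,0,0,0,0,0,0,0,0,0.06,0,0,0,0,0,0,0.04,0,0,0,0,0,0,0,0],
)

```text
time: 15.08
position: [0.5824, -0.0701, 0.0665]
tool_rot: [-90.0, -0.0, 38.0]
contact_force: [-0.2, -0.4, -0.2]
finger_gap: 0.0428
```

```bash
python3 look.py w8
```

```text
t 15.125 tcp mat [ 0.02817564 -0.00071845] z 0.06631834337975004 F [-0.17017721 -0.25919689  0.15305129]
roller x 0.020784893397374646 y 0.0010450354520122884 skew deg 0.049512099835662335
```

View pics/w8.png

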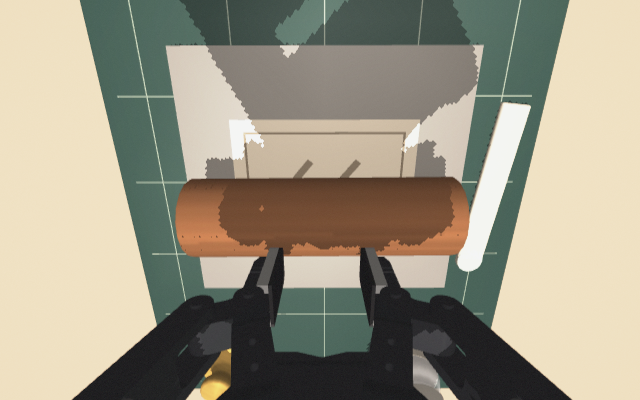

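The print's near part is now uncovered and the roller is square, at about x = +20 mm. The jar and weight are well clear beyond the far edge. Two more strokes should put it at about 61 mm.

play_rows(
  steps=[0,0,0,-0.062,0.079,0,0,0,0,0,-0.062,0.079,0,0,0,0,0,0,0,-0.06,0,0,0,0,0,0,-0.04,0,0,0,0,0,0,0,0,0,0,0,0.012,-0.016,0,0,0,0,0,0.025,-0.032,0,0,0,0,0,0.025,-0.032,0,0,0,0,0,0.025,-0.032,0,0,0,0,0,0.025,-0.032,0,0,0,0,0,0.025,-0.032,0,0,0,0,0,0.025,-0.032,0,0],
)

```text
time: 16.62
position: [0.5871, -0.0758, 0.057]
tool_rot: [-90.1, -0.1, 38.0]
contact_force: [-0.9, -0.9, 9.4]
finger_gap: 0.043
```

play_rows(
  steps=[0,0,0,0.025,-0.032,0,0,0,0,0,0.025,-0.032,0,0,0,0,0,0.025,-0.032,0,0,0,0,0,0.012,-0.016,0,0,0,0,0,0,0,0,0,0,0,0,0,0,0,0,0,0,0,0,0,0.06,0,0,0,0,0,0,0.04,0,0,0,0,0,0,0,0],
)

```text
time: 17.75
position: [0.5948, -0.0864, 0.0665]
tool_rot: [-90.0, 0.0, 38.0]
contact_force: [0.5, -0.5, -0.6]
finger_gap: 0.0423
```

```bash
python3 look.py w9
```

```text
t 17.8 tcp mat [ 0.04862002 -0.00086774] z 0.06631085183927576 F [-0.38112226  0.08441003 -0.07033897]
roller x 0.04008411181652323 y 0.0010905967191814706 skew deg 0.8356226374230047
```

play_rows(
  steps=[0,0,0,-0.062,0.079,0,0,0,0,0,-0.062,0.079,0,0,0,0,0,0,0,-0.06,0,0,0,0,0,0,-0.04,0,0,0,0,0,0,0,0,0,0,0,0.012,-0.016,0,0,0,0,0,0.025,-0.032,0,0,0,0,0,0.025,-0.032,0,0,0,0,0,0.025,-0.032,0,0,0,0,0,0.025,-0.032,0,0,0,0,0,0.025,-0.032,0,0,0,0,0,0.025,-0.032,0,0],
)

```text
time: 19.3
position: [0.5996, -0.092, 0.057]
tool_rot: [-90.1, -0.1, 38.0]
contact_force: [-0.8, -0.7, 8.8]
finger_gap: 0.0426
```

play_rows(
  steps=[0,0,0,0.025,-0.032,0,0,0,0,0,0.025,-0.032,0,0,0,0,0,0.025,-0.032,0,0,0,0,0,0.012,-0.016,0,0,0,0,0,0,0,0,0,0,0,0,0,0,0,0,0,0,0,0,0,0.06,0,0,0,0,0,0,0.04,0,0,0,0,0,0,0,0],
)

```text
time: 20.42
position: [0.6073, -0.1026, 0.0665]
tool_rot: [-90.0, 0.0, 38.0]
contact_force: [0.1, -0.3, 0.1]
finger_gap: 0.0426
```

```bash
python3 look.py w10
```

```text
t 20.475 tcp mat [ 0.06908105 -0.00098555] z 0.06631721877596591 F [ 0.2960039  -0.02348208 -0.7901939 ]
roller x 0.06086992619457898 y 0.0016990801093005395 skew deg 1.1552142650285415
```

play_rows(
  steps=[0,0,0,0,0,0.2,0,0,0,0,0,0,0.5,0,0,0,0,0,0,0.5,0,0,0,0,-0.25,0.3,0.3,0,0,0,0,-0.35,0.4,0.2,0,0,0,0,-0.3,0.3,0,0,0,0,0,0,0,0,0,0,0,0,0,0,0,0],
)

```text
time: 21.48
position: [0.5179, -0.0028, 0.2372]
tool_rot: [-90.1, -0.1, 38.0]
contact_force: [0.7, -0.6, -1.0]
finger_gap: 0.0424
```

```bash
python3 look.py w11
```

```text
t 21.525 tcp mat [-0.06428804 -0.01005429] z 0.23686679694995016 F [ 0.41162537  0.07089068 -0.31848646]
roller x 0.06372035696164173 y -0.008216653401147939 skew deg -2.659845166152914
```

View pics/w11.png

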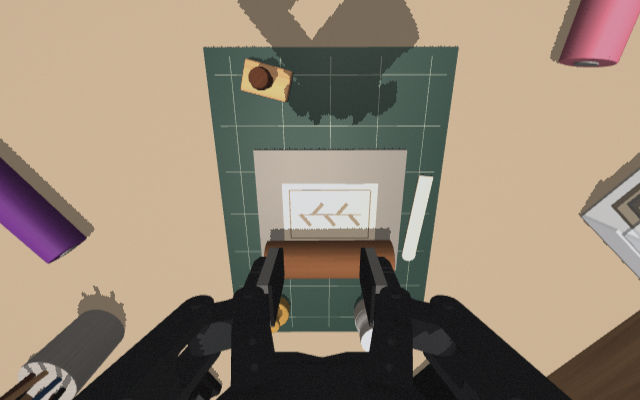

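Wrist view: the roller, at rows 240–278, lies past the print's far edge and looks square. The fingers hide its ends here, which makes this y and skew reading unreliable. One numeric cross-check from the fixed cameras, then I hand in.

```bash
python3 - <<'E'
from h import *; from bench import ctrl
C=np.array([.5655,-.0475]); y=np.radians(-52); R=np.array([[np.cos(y),np.sin(y)],[-np.sin(y),np.cos(y)]])
for n in("top","side"):
    p=ctrl.camera_params(n); im=ctrl.grab_frame(n); cv2.imwrite(f"pics/{n}9.png",im[:,:,::-1])
    h=cv2.cvtColor(im,cv2.COLOR_RGB2HSV).astype(int); m=(h[...,0]<14)&(h[...,1]>120)&(h[...,2]>40)
    u=project(p,[*(C+R.T@[.061,0]),.033])[0].astype(int); r=np.zeros(m.shape,bool); r[u[1]-35:u[1]+35,u[0]-45:u[0]+45]=1
    c=big(m&r); q=rect(p,c,.033); print(n,u,cv2.boundingRect(c),"mat frame",R@(q[0]-C),q[1],q[2])
    print("bf",R@(cast(p,[290,142],.005)[0,:2]-C)) if n=="top" else None
a=cv2.imread("pics/top9.png")[60:310,190:440]; b=cv2.imread("pics/side9.png")[150:300,200:400]
cv2.imwrite("pics/fin.png",np.hstack([cv2.resize(a,(400,400)),cv2.resize(b,(400,400))]))
E
```

```text
top [330 162] (321, 143, 35, 51) mat frame [ 0.05679397 -0.01403647] [49.90721130371094, 141.21820068359375] 37.74488
bf [0.01091356 0.12204098]
side [296 202] (270, 198, 56, 14) mat frame [ 0.05452905 -0.00289614] [74.98677062988281, 168.90452575683594] 38.46905
```

View pics/fin.png

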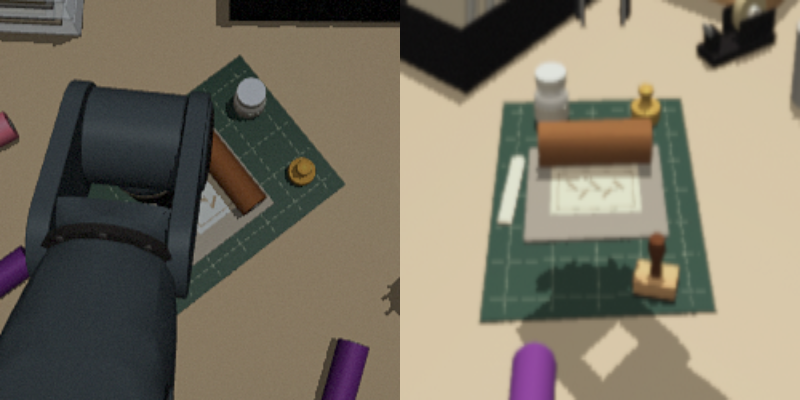

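The side view shows the roller whole, square, on the far margin, with the jar, weight, stamp and folder in place. In the top view the arm hides one end of the roller. All estimates put x between 54 and 64 mm, inside the 50–85 mm window.

```bash
python3 -c "
from bench import ctrl; print(ctrl.sign_off())"
```

```text
the job is handed in; nothing more can be done
None
```

The roller is across the print and at rest on the far bare margin of the board. The fingers are off it, and I've handed the job in; no verdict was reported.

**How it was done:** I used six fingertip strokes on top of the roller at about 9 N, lifting the fingers and setting them back between strokes. Each stroke moved the roller about half as far as the fingers, which fits rolling rather than skidding. I did not measure its turn directly. From the finger travel it had rolled about half a turn mid-print and about 4.7 rad (270°) by the end.

**Final position along the mat (must be 50–85 mm):**

| Source | Roller centre past the print's centre |
|---|---|
| Wrist camera | 61–64 mm |
| Finger travel | about 58 mm |
| Top camera, one end hidden by the arm | 57 mm |
| Side camera, coarse | 55 mm |

**Square and centred:** the last close-up put the roller about 2 mm off the centre line and about 1° out of square. The side view agreed, at about −3 mm and under 1°.

**Checks that disagreed:** the last wrist reading gave −8 mm sideways and −2.7°. The fingers were hiding the roller's ends, so I discounted it. The top camera's raw sideways reading was −14 mm because the arm hid one end; allowing for the hidden length gives about +2 mm.

**Other things:** the jar, paperweight, stamp and bone folder look unmoved in the final pictures. I didn't re-measure them, or the pencil cup and tape dispenser.

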